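Set out the signal-light kit on its mounting plate

TASK

Set out the signal-light kit on the blue mounting plate: move the amber light from the black foot to the white foot, and build up the black foot with the green light, the red light on top of the green, and the white cap on top of the red, everything upright and centred on what it stands on. Put the junction box flat on the plate midway between the two feet, with its two cable glands pointing at the feet. Let go of everything at the end, and do not shift the drinks can or the blue parts bin.

Things in the scene. Friction and masses are not known exactly. Their poses are not given: they have to be found in the camera images.
- plate: flat blue mounting plate fixed on the bench, 110 mm (its x) by 300 mm (its y) and 6 mm thick; both feet stand on it. Origin: centre of its underside, midway between the two feet; its y axis runs along the line through the feet; z up.
- black_foot: black lamp foot fixed on the plate's centre line 105 mm from the plate's centre (at either end): round flange 76 mm in diameter and 8 mm high with a flat-topped pedestal 54 mm in diameter, 30 mm high in all. Origin: centre of its underside, which is on top of the plate; z up. The amber light stands on it at the start.
- white_foot: white lamp foot, same shape and size as the black one, fixed at the other end of the plate; empty at the start. Origin: centre of its underside, on top of the plate; z up.
- amber_light: amber (orange-yellow) light module, an upright cylinder 54 mm in diameter and 45 mm high with flat ends and a black band round its foot; loose, about 80 g. Origin: centre of its underside; z up. Starts on the black foot.
- green_light: green light module, an upright cylinder 54 mm in diameter and 45 mm high with flat ends and a black band round its foot; loose, about 80 g. Origin: centre of its underside; z up. Starts standing on the bench.
- red_light: red light module, an upright cylinder 54 mm in diameter and 45 mm high with flat ends and a black band round its foot; loose, about 80 g. Origin: centre of its underside; z up. Starts standing on the bench.
- white_cap: white end cap, an upright cylinder 54 mm in diameter with straight sides 26 mm high and a low dome on top (33 mm in all); loose, about 50 g. Origin: centre of its flat underside; z up. Starts standing on the bench.
- junction_box: white junction box with a grey lid, 60 mm (its x) by 44 mm (its y) and 40 mm high, with a round black cable gland sticking out 14 mm from the middle of each of the two end faces (+x and -x; gland diameter 18 mm, collar 23 mm, 88 mm long over both glands); loose, about 140 g. Origin: centre of its underside; x along the glands, z up. Starts lid up on the bench.
- drink_can: bystander: drinks can with an orange label, 66 mm in diameter, 115 mm high, standing beyond the work on the right. Origin: centre of its underside.
- parts_bin: bystander: open blue parts bin with steel pins in it, 100 mm (its x) by 150 mm (its y), 70 mm high, beyond the work on the left. Origin: centre of its underside.
Not all that is in view belongs to the job. Of the things like the green_light, leave any that is pink or purple; of the rest the larger one is meant.

How it is judged:
By the outcome, as a careful person would: the job done as asked, in the order asked, and still so for the second after the job is handed in, with the robot touching nothing.
It also fails if it takes over 115 s, if anything falls off the work surface, if the arm or the gripper's body presses on something with over 40 N, if the wrist force passes 120 N, or if a joint passes its speed limit or range.

ROBOT

A 6-joint arm with a two-finger parallel gripper is mounted at the origin on the work surface. World frame = base frame: x ahead of the robot, y to its left, z up, the work surface at z = 0. Lengths are in m, angles in rad, forces in N, time in s.
With the tool pointing down it reaches from about 0.3 to 0.775 m from the base axis. Payload 14.6 kg.
Tool frame: the origin (TCP) lies at the very end of the fingers, on their centre line; the grasp point (between the pads) lies 19 mm behind it; z points along the fingers, y is the line along which they close (so a half turn about z gives the same grasp; the last joint's range is limited). The gripper opens to 94 mm and grips with 3 to 60 N. Pads are 16 mm wide; open, the fingers measure 119 mm over their backs; the gripper's body (75 mm by 177 mm) begins 78 mm behind the grasp point.
Start: joints at [1.268, 0.3, 1.521, -0, 1.321, -0.067], TCP at [0.128, 0.535, 0.205] pointing down, gripper open.
Joint ranges: [-3.03, 3.03], [-0.79, 2.21], [0.23, 2.52], [-1.04, 4.18], [0, 3.07], [-2.55, 2.55]. Speed limits (rad/s): [2.22, 2.22, 2.57, 3.14, 3.14, 3.14].

INTERFACE

Orientations are given as [roll, pitch, yaw] about the fixed x, y, z axes, in that order (R = Rz(yaw) Ry(pitch) Rx(roll)).
In Python, from station import ctrl, cams gives the robot as it stands. The module is installed in compiled form; this text tells all that it offers.
- The arm moves only by the tool arm_command, never from a script. Its argument "plan" is a list that holds one entry, the list of rows, each a list of 7 numbers: the shift along the tool's x, y, z in shares of 600 mm (1.0 is 600 mm), then the turn, a rotation vector about the tool's x, y, z in normalised numbers (1 is pi rad), then the closure, from -1 (fully open) to 1 (shut). A call has 1 to 12 rows; each row is the pose to reach, as a shift and turn from the pose commanded when the call began, along the tool's axes at that moment; what a row does not reach only later rows make up. A row lasts 1/10 s, in which the tool goes at most 50 mm and 8.59 degrees, less where a joint would pass 70% of its speed; a pose out of reach is approached as far as the arm can. A call with a gripper value outside its range is refused whole. The fingers move at their own pace and stop on an object; "squeeze" is the grip in N (left out, the last holds). Time passes only in rows, so rows that repeat a pose let the fingers close. It gives the time, the measured TCP pose, the force, the opening and the grip force at its end, in the units of the state.
- ctrl.get_obs(): the state, without advancing time (a new reading comes with each control period).
- cams.camera(name): name is "scene" or "top" or "wrist"; returns (picture, depth): 400x640x3 uint8, blue, green, red; 400x640 float32, m along the optical axis (not along the pixel's ray), 0 where there is no reading.
- cams.camera_info(name): a dict with "fx", "fy", "cx", "cy" (pixels), "world_to_cam" (4x4, takes a point from world to camera coordinates). Camera axes: x right, y down, z forward; pixel columns grow to the right and rows downward; lengths in m; the calibration is good to about 2 mm. A picture is of the moment at which its call begins: read the wrist's pose just before it. camera_info takes no time and is no camera call; for the wrist camera it gives the pose at the moment of the call.
- ctrl.hand_in(): hands the job in; it is judged then, once.
The state is a dict: "time_s": time; "qpos": joint angles; "joint_vel": joint speeds; "tau": joint torques, N m; "ee_pos": TCP position; "eef_rot": TCP orientation; "force": force on the tool from outside, world axes, zero at the start; "moment": the same for the moment, N m; "grip_width": finger opening in m; "grip_force": force on a finger pad.
Only numpy, scipy, OpenCV 4.12 (cv2) and the standard library are available. Lean on these libraries where they do the work, as an engineer would, in place of code of your own. Each camera call takes 0.05 s, during which the arm holds its last target. There are 200 camera calls.

## Working session

There is one attempt and no reset: what is moved stays moved. The work goes in short steps, Python scripts to look and compute and a tool call to move; the robot and the scene stay as the last step left them, time stands still between calls to the robot, and variables do not carry over. Pictures are saved under pics/ and viewed, at most 14 in all, crops included, and the job is handed in when it is done.

Besides the shell and the picture viewer there is one more tool, called as name([rows], argument=value, ...), one row to a line, values as JSON. arm_command: Moves the arm, as the interface text tells. Its arguments: {"type":"object","properties":{"plan":{"type":"array"},"squeeze":{"type":"number"}},"required":["plan"]}

```bash
mkdir -p pics; python3 - <<'E'
from station import ctrl,cams
import cv2,numpy as np
o=ctrl.get_obs();print(o)
for n in("top","scene"):
    p,d=cams.camera(n);cv2.imwrite(f"pics/{n}0.png",p);np.savez(f"pics/{n}0.npz",p=p,d=d);i=cams.camera_info(n);print(n,i)
E
```

```text
{'time_s': 0.0, 'qpos': array([ 1.26844143e+00,  3.00461802e-01,  1.52157294e+00, -7.33241787e-06,
        1.32071741e+00, -6.66487690e-02]), 'joint_vel': array([ 8.84673054e-04,  1.46519355e-03, -1.14855888e-03, -3.98285393e-04,
       -1.72644400e-03,  3.49833452e-05]), 'tau': array([-1.30446566e-03, -5.31778944e+01, -3.52747750e+01,  7.07415026e-02,
        2.43245781e-02, -9.58158012e-05]), 'ee_pos': array([0.1283932 , 0.53453193, 0.20489488]), 'eef_rot': array([-3.14043525e+00, -7.01357623e-05,  2.90588830e+00]), 'force': array([0.05198338, 0.28995484, 0.02310326]), 'moment': array([-0.01972458,  0.01921775, -0.01848762]), 'grip_force': 0.0, 'grip_width': 0.09380235558692718}
top {'fx': 501.05723744122974, 'fy': 501.05723744122974, 'cx': 317.75274269573987, 'cy': 198.988805956472, 'world_to_cam': array([[ 1.86658676e-02, -9.99823662e-01,  2.05675509e-03,
         5.02350736e-02],
       [-9.88938291e-01, -1.87653223e-02, -1.47135720e-01,
         5.53859330e-01],
       [ 1.47148370e-01,  7.12412005e-04, -9.89114174e-01,
         1.16301825e+00],
       [ 0.00000000e+00,  0.00000000e+00,  0.00000000e+00,
         1.00000000e+00]])}
scene {'fx': 402.6398547266025, 'fy': 402.6398547266025, 'cx': 322.83944497062026, 'cy': 201.23834073305738, 'world_to_cam': array([[-0.80647147,  0.59126742, -0.00257066,  0.39294808],
       [ 0.46432983,  0.63062866, -0.62185633, -0.22168451],
       [-0.36606225, -0.50270302, -0.78312713,  1.28739534],
       [ 0.        ,  0.        ,  0.        ,  1.        ]])}
```

View pics/top0.png

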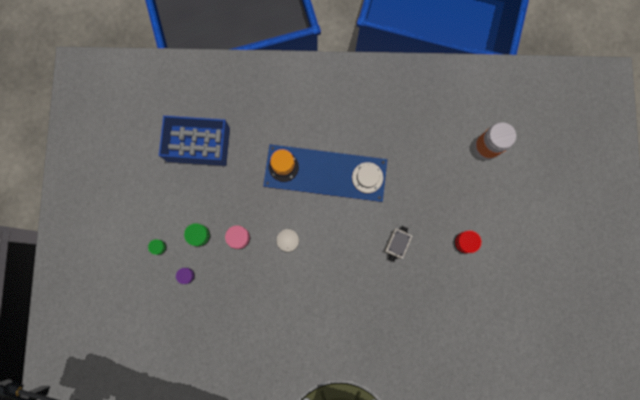

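View pics/scene0.png

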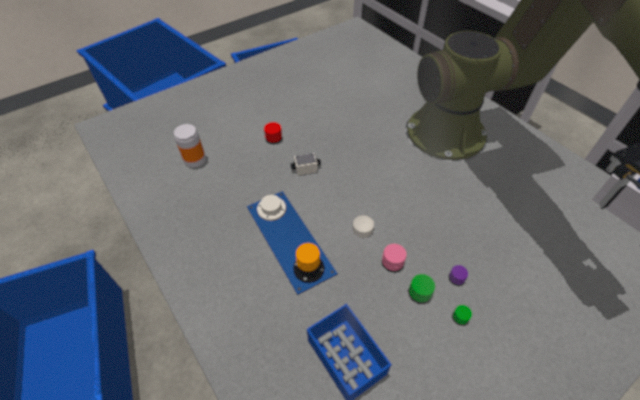

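Green candidates in the top view are big green (196,235), small green (157,246), pink (237,237) and purple (185,275). Going by the description, I choose (196,235). The amber light is at (282,162) on the black foot, and the white foot is at (368,177). The cap is at (288,240), the box at (399,243), the red light at (468,242), the can at (495,140) and the bin at (195,140).

```bash
cat > h.py <<'E'
from station import ctrl,cams
import cv2,numpy as np
from scipy.optimize import least_squares
from scipy.spatial.transform import Rotation as R
def world(d,i,px):
    px=np.asarray(px,float);z=d[px[:,1].astype(int),px[:,0].astype(int)]
    c=np.c_[(px[:,0]-i["cx"])/i["fx"]*z,(px[:,1]-i["cy"])/i["fy"]*z,z]
    T=np.linalg.inv(i["world_to_cam"]);return c@T[:3,:3].T+T[:3,3]
def cloud(p,d,i,box):
    x0,y0,x1,y1=box;u,v=np.meshgrid(np.arange(x0,x1),np.arange(y0,y1))
    px=np.c_[u.ravel(),v.ravel()];px=px[d[px[:,1],px[:,0]]>0]
    return world(d,i,px),p[px[:,1],px[:,0]].astype(float),px
def ray(i,u,v,z):  # pixel to world at height z
    T=np.linalg.inv(i["world_to_cam"]);r=T[:3,:3]@[(u-i["cx"])/i["fx"],(v-i["cy"])/i["fy"],1]
    return T[:3,3]+r*(z-T[2,3])/r[2]
E
python3 - <<'E'
from h import *
f=np.load("pics/top0.npz");p,d=f["p"],f["d"];i=cams.camera_info("top")
for n,(u,v),h in [("amber",(282,162),.081),("wfoot",(368,177),.036),("green",(196,235),.045),("smallg",(157,246),.03),("pink",(237,237),.045),("cap",(288,240),.033),("red",(468,242),.045),("box",(399,243),.04),("can",(495,140),.115),("bin",(195,140),.07)]:
    w,c,px=cloud(p,d,i,(u-38,v-28,u+38,v+28) if n=="bin" else(u-20,v-20,u+20,v+20))
    zt=np.percentile(w[:,2],99.5)
    m=w[:,2]>(0.018 if n=="box" else .012 if n=="cap" else zt-.008)
    q=w[m][:,:2].astype(np.float32);cc,r=cv2.minEnclosingCircle(q)
    print(n,"ztop %.3f"%zt,"mean",q.mean(0).round(4),"circ",np.round(cc,4),round(r,4),"ray",ray(i,u,v,h)[:2].round(4), "rect",np.round(cv2.minAreaRect(q*1000)[0],1),np.round(cv2.minAreaRect(q*1000)[1:2],1),round(cv2.minAreaRect(q*1000)[2],1) if n in("box","bin") else"")
m=(p[:,:,0].astype(int)>p[:,:,2]+60);m[:, :250]=0;m[:,400:]=0;m[:120]=0;m[215:]=0
px=np.argwhere(m)[:,::-1];q=np.array([ray(i,a,b,.006)[:2] for a,b in px],np.float32)*1000;print("plate",cv2.minAreaRect(q))
crops=[cv2.resize(p[v-25:v+25,u-33:u+33],(396,300),interpolation=cv2.INTER_CUBIC) for u,v in((190,245),(399,243),(282,165),(368,177))]
cv2.imwrite("pics/crop0.png",np.vstack([np.hstack(crops[:2]),np.hstack(crops[2:])]))
E
```

```text
amber ztop 0.086 mean [0.6382 0.1479] circ [0.6382 0.148 ] 0.0275 ray [0.633  0.1462] rect [638.6 147.7] [[51.  52.9]] 
wfoot ztop 0.040 mean [ 0.6148 -0.0602] circ [ 0.6151 -0.0603] 0.0269 ray [ 0.6099 -0.0604] rect [614.4 -59.3] [[52.2 51.4]] 
green ztop 0.049 mean [0.464  0.3507] circ [0.4644 0.3508] 0.0273 ray [0.4605 0.3473] rect [464.1 350.2] [[50.4 53. ]] 
smallg ztop 0.034 mean [0.4336 0.4475] circ [0.4333 0.4474] 0.019 ray [0.4336 0.4426] rect [433.5 447.3] [[33.7 36.1]] 
pink ztop 0.049 mean [0.4599 0.2527] circ [0.4602 0.2525] 0.0271 ray [0.4576 0.2501] rect [460.1 252.7] [[52.7 52.5]] 
cap ztop 0.035 mean [0.455  0.1321] circ [0.4557 0.1328] 0.027 ray [0.4536 0.1299] rect [455.4 132.8] [[50.7 52.8]] 
red ztop 0.049 mean [ 0.4597 -0.3004] circ [ 0.4595 -0.3002] 0.027 ray [ 0.4561 -0.2967] rect [ 459.8 -300.2] [[50.  51.5]] 
box ztop 0.044 mean [ 0.4514 -0.1318] circ [ 0.4522 -0.1324] 0.0446 ray [ 0.451  -0.1342] rect [ 452.  -133.1] [[44.3 87.6]] 66.9
can ztop 0.119 mean [ 0.7002 -0.3605] circ [ 0.7004 -0.3606] 0.0308 ray [ 0.6864 -0.3436] rect [ 700.7 -359.8] [[59.6 57.6]] 
bin ztop 0.074 mean [0.6937 0.3668] circ [0.6917 0.3652] 0.0892 ray [0.6851 0.356 ] rect [693.4 365.2] [[151.3 102.4]] 87.5
plate ((625.164306640625, 43.73731231689453), (293.88507080078125, 104.76512908935547), 83.55944061279297)
```

View pics/crop0.png

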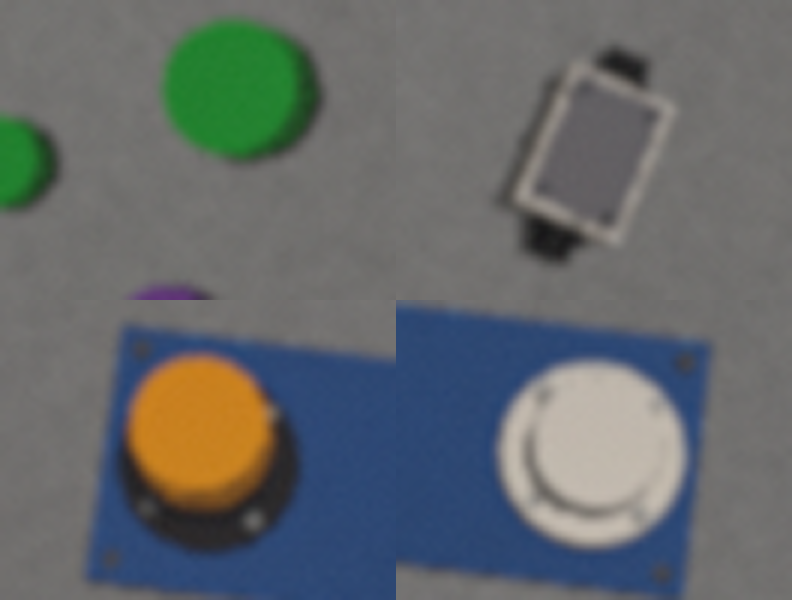

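The crop shows the large green light at about (196,235) in the top view, with the small green and purple ones beside it. The box glands point up-right and down-left (about -23°). The amber light stands on the black foot and the white foot is empty. Next I compute the moves.

```bash
cat >> h.py <<'E'
def to(x,y,z,yawdeg):
    o=ctrl.get_obs();A=R.from_euler("xyz",o["eef_rot"]);B=R.from_euler("xyz",[np.pi,0,np.radians(yawdeg)])
    s=A.inv().apply(np.array([x,y,z])-o["ee_pos"])*1000
    print("t%.1f"%o["time_s"],"shift",s.round(1),"rot",(A.inv()*B).as_rotvec().round(4),"w",round(o["grip_width"],4),"F",o["force"].round(1))
E
python3 -c "
from h import *
to(.638,.148,.2,83.6)"
```

```text
t0.1 shift [-585.8 -256.8    5.2] rot [-9.0000e-04  7.0000e-04  1.4467e+00] w 0.0939 F [1.2 0.5 0.1]
```

The rows are not in the units I measure in: shifts go in shares of 600 mm and turns go in shares of pi rad. I convert before sending: -586 mm / 600 = -0.9767, -257 mm / 600 = -0.4283, 1.447 rad / 3.1416 = 0.4606.

arm_command([
  [[-0.9767,-0.4283,0.0083,-0.0003,0.0002,0.4606,-1],[-0.9767,-0.4283,0.0083,-0.0003,0.0002,0.4606,-1],[-0.9767,-0.4283,0.0083,-0.0003,0.0002,0.4606,-1],[-0.9767,-0.4283,0.0083,-0.0003,0.0002,0.4606,-1],[-0.9767,-0.4283,0.0083,-0.0003,0.0002,0.4606,-1],[-0.9767,-0.4283,0.0083,-0.0003,0.0002,0.4606,-1],[-0.9767,-0.4283,0.0083,-0.0003,0.0002,0.4606,-1],[-0.9767,-0.4283,0.0083,-0.0003,0.0002,0.4606,-1],[-0.9767,-0.4283,0.0083,-0.0003,0.0002,0.4606,-1],[-0.9767,-0.4283,0.0083,-0.0003,0.0002,0.4606,-1],[-0.9767,-0.4283,0.0083,-0.0003,0.0002,0.4606,-1],[-0.9767,-0.4283,0.0083,-0.0003,0.0002,0.4606,-1]],
], squeeze=20)

```text
time_s: 1.3
ee_pos: [0.6077, 0.1705, 0.2004]
eef_rot: [-3.141, -0.001, 1.458]
force: [0.1, 1.2, 0.4]
grip_width: 0.0937
grip_force: 0.0
```

```bash
python3 -c "
from h import *
to(.638,.148,.2,83.6)"
```

```text
t1.3 shift [-19.   32.6   0.4] rot [-0.0003 -0.0009 -0.0006] w 0.0937 F [0.1 1.2 0.4]
```

Converted, 25 mm / 600 = 0.0417, -15 mm / 600 = -0.025.

arm_command([
  [[-0.025,0.0417,0,0,0,0,-1],[-0.025,0.0417,0,0,0,0,-1],[-0.025,0.0417,0,0,0,0,-1]],
])

```text
time_s: 1.6
ee_pos: [0.6294, 0.1542, 0.1999]
eef_rot: [-3.14, -0.001, 1.458]
force: [0.1, -0.1, 0.0]
grip_width: 0.0938
grip_force: 0.0
```

```bash
python3 - <<'E'
from h import *
to(.638,.148,.2,83.6)
i=cams.camera_info("wrist");p,d=cams.camera("wrist");cv2.imwrite("pics/w0.png",p);np.savez("pics/w0.npz",p=p,d=d,T=i["world_to_cam"]);print(i)
E
```

```text
t1.6 shift [-5.2  9.2 -0.1] rot [-0.0012 -0.0008 -0.0011] w 0.0938 F [ 0.1 -0.1  0. ]
{'fx': 331.05170772238114, 'fy': 331.05170772238114, 'cx': 321.4965176805118, 'cy': 202.09399415721978, 'world_to_cam': array([[ 0.99371844, -0.11190222, -0.00124342, -0.60817389],
       [-0.10834669, -0.96480683,  0.23960127,  0.19461544],
       [-0.02801157, -0.23796148, -0.97087058,  0.43967378],
       [ 0.        ,  0.        ,  0.        ,  1.        ]])}
```

View pics/w0.png

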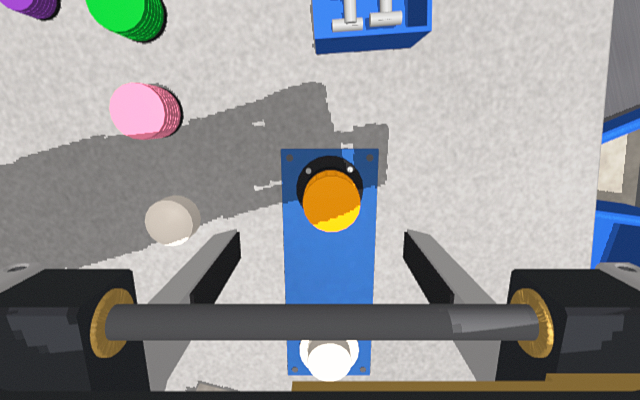

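The wrist view shows the amber light at (331,201) on the black foot and the white foot at (329,358). The fingers lie either side along the image x axis. I'll measure both objects in this view.

```bash
cat >> h.py <<'E'
def topface(f,i,box,h,tol=.006,z0=None):
    w,c,px=cloud(f["p"],f["d"],i,box);m=abs(w[:,2]-h)<tol
    q=w[m].astype(np.float32);hull=cv2.convexHull(q[:,:2].copy())
    return "z %.4f n%d mean %s circ %s"%(np.median(q[:,2]),m.sum(),q.mean(0)[:2].round(4),np.round(cv2.minEnclosingCircle(q[:,:2].copy())[0]+(cv2.minEnclosingCircle(q[:,:2].copy())[1],),4))
E
python3 - <<'E'
from h import *
f=np.load("pics/w0.npz");i=cams.camera_info("wrist");i["world_to_cam"]=f["T"]
print("amber",topface(f,i,(295,160,367,240),.081))
print("wfoot",topface(f,i,(290,341,370,382),.036))
print("pink",topface(f,i,(100,70,185,145),.045))
print("green",topface(f,i,(75,0,175,50),.045))
print("cap",topface(f,i,(135,185,212,250),.020,.014))
i=cams.camera_info("top");f=np.load("pics/top0.npz")
for n,u,v,h in(("amber",282,162,.086),("wfoot",368,177,.040),("green",196,235,.049),("red",468,242,.049)):
    print(n,topface(f,i,(u-20,v-20,u+20,v+20),h))
E
```

```text
amber z 0.0812 n2555 mean [0.638  0.1488] circ [0.638  0.148  0.0273]
wfoot z 0.0359 n1415 mean [ 0.6147 -0.058 ] circ [ 0.6147 -0.0603  0.0274]
pink z 0.0453 n2591 mean [0.4609 0.2528] circ [0.4596 0.2525 0.0276]
green z 0.0453 n1669 mean [0.4642 0.3387] circ [0.4634 0.3495 0.0274]
cap z 0.0295 n2049 mean [0.4599 0.1353] circ [0.455  0.1328 0.0274]
amber z 0.0818 n242 mean [0.6382 0.1479] circ [0.6381 0.147  0.027 ]
wfoot z 0.0363 n282 mean [ 0.6145 -0.0606] circ [ 0.6149 -0.0601  0.0266]
green z 0.0453 n325 mean [0.4638 0.351 ] circ [0.4648 0.3508 0.0272]
red z 0.0454 n307 mean [ 0.4598 -0.3002] circ [ 0.4593 -0.3002  0.027 ]
```

Converted, 154 mm / 600 = 0.2567, 145 mm / 600 = 0.2417, -0.001 rad / 3.1416 = -0.0003.

arm_command([
  [[-0.01,0.015,0,-0.0003,0,0,-1],[-0.01,0.015,0.0833,-0.0003,0,0,-1],[-0.01,0.015,0.1667,-0.0003,0,0,-1],[-0.01,0.015,0.2417,-0.0003,0,0,-1],[-0.01,0.015,0.2567,-0.0003,0,0,-1],[-0.01,0.015,0.2567,-0.0003,0,0,-1],[-0.01,0.015,0.2567,-0.0003,0,0,-1]],
])

```text
time_s: 2.35
ee_pos: [0.6392, 0.148, 0.0496]
eef_rot: [3.137, -0.002, 1.459]
force: [-0.2, 0.3, 1.0]
grip_width: 0.0938
grip_force: 0.0
```

```bash
python3 -c "
from h import *
to(.638,.148,.046,83.6)"
```

```text
t2.4 shift [-0.1 -1.3  3.6] rot [ 0.0047 -0.002   0.0001] w 0.0938 F [-0.2  0.3  1. ]
```

Converted, 2 mm / 600 = 0.0033, -1 mm / 600 = -0.0017, 0.003 rad / 3.1416 = 0.001.

arm_command([
  [[0,-0.0017,0.0033,0.001,0,0,-1],[0,-0.0017,0.0033,0.001,0,0,-1],[0,-0.0017,0.0033,0.001,0,0,1],[0,-0.0017,0.0033,0.001,0,0,1],[0,-0.0017,0.0033,0.001,0,0,1],[0,-0.0017,0.0033,0.001,0,0,1],[0,-0.0017,0.0033,0.001,0,0,1],[0,-0.0017,0.0033,0.001,0,0,1]],
], squeeze=20)

```text
time_s: 3.15
ee_pos: [0.6369, 0.1477, 0.0447]
eef_rot: [-3.14, -0.001, 1.459]
force: [0.2, -0.3, 0.2]
grip_width: 0.0537
grip_force: 20.0
```

```bash
python3 -c "
from h import *
to(.638,.148,.046,83.6)
to(.6147,-.0602,.13,83.6)"
```

```text
t3.1 shift [ 0.4  1.  -1.3] rot [-0.0019 -0.001  -0.0003] w 0.0537 F [ 0.2 -0.3  0.2]
t3.1 shift [-209.     1.   -85.5] rot [-0.0019 -0.001  -0.0003] w 0.0537 F [ 0.2 -0.3  0.2]
```

Converted, -209 mm / 600 = -0.3483, -185 mm / 600 = -0.3083, -0.001 rad / 3.1416 = -0.0003.

arm_command([
  [[0,0,-0.0667,-0.0003,-0.0003,0,1],[-0.0833,0,-0.1,-0.0003,-0.0003,0,1],[-0.1667,0,-0.1,-0.0003,-0.0003,0,1],[-0.2417,0,-0.1,-0.0003,-0.0003,0,1],[-0.3083,0,-0.1,-0.0003,-0.0003,0,1],[-0.3483,0.0017,-0.0833,-0.0003,-0.0003,0,1],[-0.3483,0.0017,-0.05,-0.0003,-0.0003,0,1],[-0.3483,0.0017,-0.05,-0.0003,-0.0003,0,1],[-0.3483,0.0017,-0.05,-0.0003,-0.0003,0,1],[-0.3483,0.0017,-0.05,-0.0003,-0.0003,0,1]],
])

```text
time_s: 4.15
ee_pos: [0.6151, -0.0596, 0.0755]
eef_rot: [3.141, 0.0, 1.46]
force: [0.5, -0.6, -1.3]
grip_width: 0.0537
grip_force: 20.0
```

```bash
python3 -c "
from h import *
to(.6143,-.0602,.045,83.6)"
```

```text
t4.2 shift [-0.7 -0.7 30.5] rot [0.0003 0.     0.0006] w 0.0537 F [ 0.5 -0.6 -1.3]
```

Converted, 30 mm / 600 = 0.05, 29 mm / 600 = 0.0483.

arm_command([
  [[-0.0008,-0.0008,0.0333,0,0,0,1],[-0.0008,-0.0008,0.045,0,0,0,1],[-0.0008,-0.0008,0.0483,0,0,0,1],[-0.0008,-0.0008,0.05,0,0,0,1],[-0.0008,-0.0008,0.05,0,0,0,1]],
])

```text
time_s: 4.65
ee_pos: [0.6144, -0.0605, 0.0452]
eef_rot: [-3.142, -0.0, 1.459]
force: [0.0, 0.2, -0.3]
grip_width: 0.0535
grip_force: 20.0
```

```bash
python3 -c "
from h import *
to(.6143,-.0602,.045,83.6)"
```

```text
t4.7 shift [ 0.3 -0.1  0.2] rot [-0.     -0.     -0.0001] w 0.0535 F [ 0.   0.2 -0.3]
```

Converted, -120 mm / 600 = -0.2, -80 mm / 600 = -0.1333.

arm_command([
  [[0,0,0.0008,0,0,0,1],[0,0,0.0008,0,0,0,-1],[0,0,0.0008,0,0,0,-1],[0,0,0.0008,0,0,0,-1],[0,0,0.0008,0,0,0,-1],[0,0,0.0008,0,0,0,-1],[0,0,-0.05,0,0,0,-1],[0,0,-0.1333,0,0,0,-1],[0.0833,0,-0.2,0,0,0,-1],[0.0833,0,-0.2,0,0,0,-1],[0.0833,0,-0.2,0,0,0,-1],[0.0833,0,-0.2,0,0,0,-1]],
])

```text
time_s: 5.85
ee_pos: [0.6191, -0.0113, 0.1629]
eef_rot: [-3.139, 0.0, 1.459]
force: [-0.6, -0.2, -0.6]
grip_width: 0.094
grip_force: 0.0
```

```bash
python3 - <<'E'
from h import *
to(.464,.3505,.2,83.6)
p,d=cams.camera("top");f=dict(p=p,d=d);np.savez("pics/top1.npz",**f);i=cams.camera_info("top")
for n,u,v,h in(("amber",366,174,.081),("bfoot",284,164,.036)): print(n,topface(f,i,(u-20,v-20,u+20,v+20),h))
i=cams.camera_info("wrist");p,d=cams.camera("wrist");cv2.imwrite("pics/w1.png",p);np.savez("pics/w1.npz",p=p,d=d,T=i["world_to_cam"]);f=dict(p=p,d=d)
for n,x,y,h in(("amber",.6147,-.0602,.081),("bfoot",.638,.148,.036)):
    c=i["world_to_cam"]@[x,y,h,1];u=int(c[0]/c[2]*i["fx"]+i["cx"]);v=int(c[1]/c[2]*i["fy"]+i["cy"]);print(u,v)
    if 0<v<400:print(n,topface(f,i,(u-45,max(0,v-45),u+45,min(400,v+45)),h))
E
```

```text
t5.8 shift [ 342.3 -194.6  -36.6] rot [-0.003   0.0003  0.    ] w 0.094 F [-0.6 -0.2 -0.6]
amber z nan n0 mean [nan nan] circ [0. 0. 0.]
bfoot z 0.0353 n372 mean [0.6379 0.1483] circ [0.638  0.1483 0.0273]
322 264
amber z 0.0812 n2980 mean [ 0.6148 -0.0587] circ [ 0.6147 -0.0602  0.0273]
323 8
bfoot z 0.0364 n2406 mean [0.6366 0.1399] circ [0.6373 0.1472 0.0267]
  return _methods._mean(a, axis=axis, dtype=dtype,
  ret = ret.dtype.type(ret / rcount)
h.py:23: RuntimeWarning: Mean of empty slice.
  return "z %.4f n%d mean %s circ %s"%(np.median(q[:,2]),m.sum(),q.mean(0)[:2].round(4),np.round(cv2.minEnclosingCircle(q[:,:2].copy())[0]+(cv2.minEnclosingCircle(q[:,:2].copy())[1],),4))
  ret = um.true_divide(
```

View pics/w1.png

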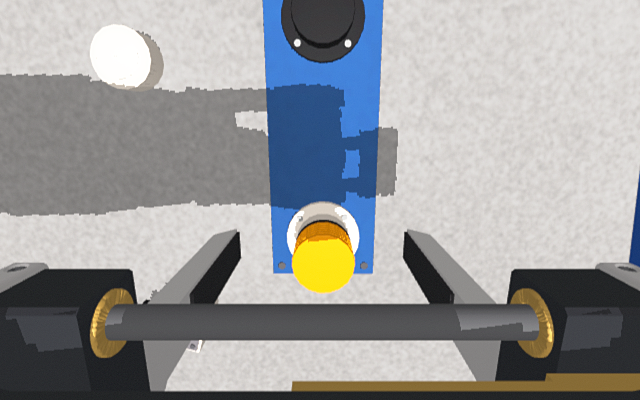

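The wrist view shows the amber light upright and centred on the white foot (323,264), and the black foot bare (323,15). Next is the green light.

Converted, 342 mm / 600 = 0.57, -195 mm / 600 = -0.325, -0.003 rad / 3.1416 = -0.001.

arm_command([
  [[0.0667,-0.0383,-0.0167,-0.001,0,0,-1],[0.57,-0.325,0,-0.001,0,0,-1],[0.57,-0.325,0,-0.001,0,0,-1],[0.57,-0.325,0,-0.001,0,0,-1],[0.57,-0.325,0,-0.001,0,0,-1],[0.57,-0.325,0,-0.001,0,0,-1],[0.57,-0.325,0,-0.001,0,0,-1],[0.57,-0.325,0,-0.001,0,0,-1],[0.57,-0.325,0,-0.001,0,0,-1],[0.57,-0.325,0,-0.001,0,0,-1],[0.57,-0.325,0,-0.001,0,0,-1],[0.57,-0.325,0,-0.001,0,0,-1]],
])

```text
time_s: 7.15
ee_pos: [0.4649, 0.3494, 0.1644]
eef_rot: [3.14, 0.0, 1.457]
force: [-0.3, -0.3, -0.4]
grip_width: 0.0939
grip_force: 0.0
```

```bash
cat >> h.py <<'E'
def look(n,x,y,h,tol=.006,save=None):
    i=cams.camera_info("wrist");p,d=cams.camera("wrist")
    c=i["world_to_cam"]@[x,y,h,1];u=int(c[0]/c[2]*i["fx"]+i["cx"]);v=int(c[1]/c[2]*i["fy"]+i["cy"])
    print(n,u,v,topface(dict(p=p,d=d),i,(u-50,max(0,v-50),u+50,min(400,v+50)),h,tol))
    if save: cv2.imwrite(save,p)
E
python3 - <<'E'
from h import *
to(.464,.3505,.01,83.6)
look("green",.464,.35,.045)
E
```

```text
t7.2 shift [  1.1  -1.4 154.4] rot [ 0.0019  0.0003 -0.0023] w 0.0939 F [-0.3 -0.3 -0.4]
green 319 198 z 0.0453 n2579 mean [0.4636 0.352 ] circ [0.4636 0.3513 0.0273]
```

Converted, 154 mm / 600 = 0.2567, -1.5 mm / 600 = -0.0025, -0.002 rad / 3.1416 = -0.0006.

arm_command([
  [[0.0025,-0.0025,0.0833,0.0003,0,-0.0006,-1],[0.0025,-0.0025,0.1667,0.0003,0,-0.0006,-1],[0.0025,-0.0025,0.2333,0.0003,0,-0.0006,-1],[0.0025,-0.0025,0.2567,0.0003,0,-0.0006,-1],[0.0025,-0.0025,0.2567,0.0003,0,-0.0006,-1],[0.0025,-0.0025,0.2567,0.0003,0,-0.0006,-1],[0.0025,-0.0025,0.2567,0.0003,0,-0.0006,1],[0.0025,-0.0025,0.2567,0.0003,0,-0.0006,1],[0.0025,-0.0025,0.2567,0.0003,0,-0.0006,1],[0.0025,-0.0025,0.2567,0.0003,0,-0.0006,1],[0.0025,-0.0025,0.2567,0.0003,0,-0.0006,1],[0.0025,-0.0025,0.2567,0.0003,0,-0.0006,1]],
])

```text
time_s: 8.4
ee_pos: [0.4632, 0.3524, 0.0108]
eef_rot: [3.14, -0.0, 1.461]
force: [-0.3, -0.6, 1.2]
grip_width: 0.0539
grip_force: 20.0
```

```bash
python3 - <<'E'
from h import *
to(.4637,.3511,.01,83.6)
to(.638,.1483,.046,83.6)
E
```

```text
t8.4 shift [-1.2  0.6  0.8] rot [ 0.0012 -0.0001  0.0018] w 0.0539 F [-0.3 -0.6  1.2]
t8.4 shift [-183.7  196.2  -35. ] rot [ 0.0012 -0.0001  0.0018] w 0.0539 F [-0.3 -0.6  1.2]
```

Converted, 196 mm / 600 = 0.3267, -182.5 mm / 600 = -0.3042, 0.001 rad / 3.1416 = 0.0003.

arm_command([
  [[0,0,-0.0833,0,0,0.0003,1],[0,0,-0.1667,0,0,0.0003,1],[-0.3042,0.3267,-0.1667,0.0003,0,0.0003,1],[-0.3042,0.3267,-0.1667,0.0003,0,0.0003,1],[-0.3042,0.3267,-0.1667,0.0003,0,0.0003,1],[-0.3042,0.3267,-0.1667,0.0003,0,0.0003,1],[-0.3042,0.3267,-0.1667,0.0003,0,0.0003,1],[-0.3042,0.3267,-0.1667,0.0003,0,0.0003,1],[-0.3042,0.3267,-0.1667,0.0003,0,0.0003,1],[-0.3042,0.3267,-0.11,0.0003,0,0.0003,1],[-0.3042,0.3267,-0.11,0.0003,0,0.0003,1],[-0.3042,0.3267,-0.11,0.0003,0,0.0003,1]],
])

```text
time_s: 9.6
ee_pos: [0.6371, 0.1506, 0.0771]
eef_rot: [-3.14, 0.0, 1.461]
force: [-0.4, -0.2, 0.1]
grip_width: 0.0536
grip_force: 20.0
```

```bash
python3 - <<'E'
from h import *
to(.638,.1495,.0468,83.6)
E
```

```text
t9.6 shift [-1.   1.  30.3] rot [-0.0011  0.0003  0.002 ] w 0.0536 F [-0.4 -0.2  0.1]
```

Converted, 28 mm / 600 = 0.0467, 25 mm / 600 = 0.0417, -0.001 rad / 3.1416 = -0.0003.

arm_command([
  [[-0.0017,0.0008,0.025,-0.0003,0,0.0003,1],[-0.0017,0.0008,0.0417,-0.0003,0,0.0003,1],[-0.0017,0.0008,0.0467,-0.0003,0,0.0003,1],[-0.0017,0.0008,0.0467,-0.0003,0,0.0003,1],[-0.0017,0.0008,0.0467,-0.0003,0,0.0003,1]],
])

```text
time_s: 10.1
ee_pos: [0.6385, 0.1485, 0.0492]
eef_rot: [3.14, -0.0, 1.459]
force: [1.3, -0.1, -0.8]
grip_width: 0.0537
grip_force: 20.0
```

```bash
python3 - <<'E'
from h import *
to(.638,.1495,.0468,83.6)
E
```

```text
t10.1 shift [ 1.  -0.6  2.4] rot [ 0.0016 -0.0001 -0.0003] w 0.0537 F [ 1.3 -0.1 -0.8]
```

Converted, 2 mm / 600 = 0.0033, 0.5 mm / 600 = 0.0008, 0.001 rad / 3.1416 = 0.0003.

arm_command([
  [[0.0008,0,0.0033,0.0003,0,0,1],[0.0008,0,0.0033,0.0003,0,0,1]],
])

```text
time_s: 10.3
ee_pos: [0.6384, 0.149, 0.047]
eef_rot: [3.141, -0.0, 1.459]
force: [-0.2, 0.5, -1.4]
grip_width: 0.0538
grip_force: 20.0
```

```bash
python3 - <<'E'
from h import *
to(.638,.1495,.0468,83.6)
look("green",.638,.1483,.081,save="pics/w2.png")
to(.638,.1495,.0468,83.6)
E
```

```text
t10.3 shift [ 0.5 -0.5  0.2] rot [ 0.0003 -0.0001 -0.0003] w 0.0538 F [-0.2  0.5 -1.4]
green 320 274 z 0.0813 n7438 mean [0.6384 0.1527] circ [0.6382 0.1482 0.0273]
t10.3 shift [ 0.5 -0.4  0.2] rot [ 0.0003 -0.     -0.0003] w 0.0537 F [-0.7  0.5 -0.7]
```

Converted, -140 mm / 600 = -0.2333, -100 mm / 600 = -0.1667.

arm_command([
  [[0,0,0.0005,0,0,0,1],[0,0,0.0005,0,0,0,-1],[0,0,0.0005,0,0,0,-1],[0,0,0.0005,0,0,0,-1],[0,0,0.0005,0,0,0,-1],[0,0,0.0005,0,0,0,-1],[0,0,-0.0833,0,0,0,-1],[0,0,-0.1667,0,0,0,-1],[-0.0333,0,-0.2333,0,0,0,-1],[-0.0333,0,-0.2333,0,0,0,-1],[-0.0333,0,-0.2333,0,0,0,-1]],
])

```text
time_s: 11.45
ee_pos: [0.6362, 0.1288, 0.1875]
eef_rot: [3.14, -0.0, 1.458]
force: [0.6, -0.2, -0.6]
grip_width: 0.094
grip_force: 0.0
```

```bash
python3 - <<'E'
from h import *
look("green",.638,.1483,.081)
to(.4597,-.3002,.16,83.6)
E
```

```text
green 320 180 z 0.0813 n2903 mean [0.6385 0.1484] circ [0.6385 0.1478 0.0273]
t11.5 shift [-446.2 -126.9   26.2] rot [-0.0009  0.0002 -0.0005] w 0.0936 F [ 0.4  0.  -0.5]
```

Converted, -446 mm / 600 = -0.7433, -127 mm / 600 = -0.2117, -0.001 rad / 3.1416 = -0.0003.

arm_command([
  [[-0.7433,-0.2117,0,-0.0003,0,0,-1],[-0.7433,-0.2117,0,-0.0003,0,0,-1],[-0.7433,-0.2117,0,-0.0003,0,0,-1],[-0.7433,-0.2117,0,-0.0003,0,0,-1],[-0.7433,-0.2117,0,-0.0003,0,0,-1],[-0.7433,-0.2117,0,-0.0003,0,0,-1],[-0.7433,-0.2117,0,-0.0003,0,0,-1],[-0.7433,-0.2117,0.0333,-0.0003,0,0,-1],[-0.7433,-0.2117,0.0433,-0.0003,0,0,-1],[-0.7433,-0.2117,0.0433,-0.0003,0,0,-1],[-0.7433,-0.2117,0.0433,-0.0003,0,0,-1],[-0.7433,-0.2117,0.0433,-0.0003,0,0,-1]],
])

```text
time_s: 12.7
ee_pos: [0.4603, -0.299, 0.1602]
eef_rot: [3.141, -0.001, 1.459]
force: [0.6, 0.1, -0.5]
grip_width: 0.094
grip_force: 0.0
```

```bash
python3 - <<'E'
from h import *
look("red",.4597,-.3002,.045)
to(.4597,-.3002,.01,83.6)
E
```

```text
red 320 201 z 0.0452 n2634 mean [ 0.4585 -0.3004] circ [ 0.4583 -0.3012  0.0272]
t12.8 shift [ -1.7  -0.9 150.6] rot [ 0.0007 -0.0006  0.0009] w 0.0937 F [ 0.4  0.4 -0.5]
```

Converted, 150 mm / 600 = 0.25, -2.3 mm / 600 = -0.0038.

arm_command([
  [[-0.0038,-0.0033,0.0833,0,0,0,-1],[-0.0038,-0.0033,0.1667,0,0,0,-1],[-0.0038,-0.0033,0.2283,0,0,0,-1],[-0.0038,-0.0033,0.25,0,0,0,-1],[-0.0038,-0.0033,0.25,0,0,0,-1],[-0.0038,-0.0033,0.25,0,0,0,-1],[-0.0038,-0.0033,0.25,0,0,0,1],[-0.0038,-0.0033,0.25,0,0,0,1],[-0.0038,-0.0033,0.25,0,0,0,1],[-0.0038,-0.0033,0.25,0,0,0,1],[-0.0038,-0.0033,0.25,0,0,0,1],[-0.0038,-0.0033,0.25,0,0,0,1]],
])

```text
time_s: 13.95
ee_pos: [0.458, -0.3021, 0.011]
eef_rot: [3.14, 0.0, 1.459]
force: [-0.5, 0.8, 1.4]
grip_width: 0.0537
grip_force: 20.0
```

```bash
python3 - <<'E'
from h import *
look("red",.4588,-.301,.045)
to(.4588,-.301,.01,83.6)
to(.6383,.1481,.15,83.6)
E
```

```text
red 322 270 z 0.0452 n7805 mean [ 0.4587 -0.2974] circ [ 0.4583 -0.3008  0.0271]
t14.0 shift [1.2 0.7 1. ] rot [ 0.0013  0.     -0.0004] w 0.0534 F [-1.2 -0.8  2.1]
t14.0 shift [ 467.6  129.  -138.8] rot [ 0.0013  0.     -0.0004] w 0.0534 F [-1.2 -0.8  2.1]
```

Converted, 466 mm / 600 = 0.7767, 129 mm / 600 = 0.215, 0.001 rad / 3.1416 = 0.0003.

arm_command([
  [[0,0,-0.0833,0.0003,0,0,1],[0,0,-0.1667,0.0003,0,0,1],[0.0333,0.0083,-0.2417,0.0003,0,0,1],[0.7767,0.215,-0.2417,0.0003,0,0,1],[0.7767,0.215,-0.2417,0.0003,0,0,1],[0.7767,0.215,-0.2417,0.0003,0,0,1],[0.7767,0.215,-0.2417,0.0003,0,0,1],[0.7767,0.215,-0.2417,0.0003,0,0,1],[0.7767,0.215,-0.2417,0.0003,0,0,1],[0.7767,0.215,-0.2417,0.0003,0,0,1],[0.7767,0.215,-0.2417,0.0003,0,0,1],[0.7767,0.215,-0.2417,0.0003,0,0,1]],
])

```text
time_s: 15.2
ee_pos: [0.6336, 0.1367, 0.1559]
eef_rot: [-3.141, 0.0, 1.459]
force: [0.1, -1.1, -0.1]
grip_width: 0.0539
grip_force: 20.0
```

```bash
python3 - <<'E'
from h import *
to(.6381,.1469,.092,83.6)
E
```

```text
t15.2 shift [10.6  3.4 63.9] rot [-0.0001  0.0001 -0.0002] w 0.0539 F [ 0.1 -1.1 -0.1]
```

Converted, 50 mm / 600 = 0.0833, 45 mm / 600 = 0.075.

arm_command([
  [[0.0133,0.005,0,0,0,0,1],[0.0133,0.005,0.0333,0,0,0,1],[0.0133,0.005,0.075,0,0,0,1],[0.0133,0.005,0.0833,0,0,0,1],[0.0133,0.005,0.0833,0,0,0,1]],
])

```text
time_s: 15.7
ee_pos: [0.6368, 0.1418, 0.1056]
eef_rot: [-3.14, 0.0, 1.458]
force: [0.8, -0.8, -1.0]
grip_width: 0.0534
grip_force: 20.0
```

```bash
python3 - <<'E'
from h import *
look("red",.6383,.1481,.138,.008)
to(.6381,.1469,.092,83.6)
E
```

```text
red 322 258 z 0.1396 n8188 mean [0.6377 0.1475] circ [0.637  0.1429 0.0272]
t15.8 shift [ 5.   0.2 14.7] rot [ 0.0004 -0.     -0.0007] w 0.0539 F [ 0.1 -0.6 -0.1]
```

Converted, 13 mm / 600 = 0.0217, 5.2 mm / 600 = 0.0087.

arm_command([
  [[0.0087,0.0008,0,0,0,0,1],[0.0087,0.0008,0.0133,0,0,0,1],[0.0087,0.0008,0.02,0,0,0,1],[0.0087,0.0008,0.02,0,0,0,1],[0.0087,0.0008,0.0217,0,0,0,1],[0.0087,0.0008,0.0217,0,0,0,1]],
])

```text
time_s: 16.35
ee_pos: [0.6382, 0.1473, 0.0931]
eef_rot: [3.141, -0.0, 1.459]
force: [0.4, -0.7, -0.9]
grip_width: 0.0535
grip_force: 20.0
```

```bash
python3 - <<'E'
from h import *
look("red",.6383,.1481,.126,.006)
to(.6381,.1469,.092,83.6)
E
```

```text
red 321 270 z 0.1272 n7861 mean [0.6387 0.1522] circ [0.6385 0.1484 0.0273]
t16.4 shift [-0.5 -0.2  1.2] rot [ 0.0004 -0.0001 -0.0003] w 0.0535 F [-0.4  0.2 -0.6]
```

Red is over the green light, about 1 mm up. I lower it, release and rise.

Converted, -110 mm / 600 = -0.1833, 1.2 mm / 600 = 0.002.

arm_command([
  [[-0.0005,0,0.001,0,0,0,1],[-0.0005,0,0.002,0,0,0,1],[-0.0005,0,0.002,0,0,0,1],[-0.0005,0,0.002,0,0,0,-1],[-0.0005,0,0.002,0,0,0,-1],[-0.0005,0,0.002,0,0,0,-1],[-0.0005,0,0.002,0,0,0,-1],[-0.0005,0,0.002,0,0,0,-1],[0,0,-0.0667,0,0,0,-1],[0,0,-0.15,0,0,0,-1],[-0.0167,0,-0.1833,0,0,0,-1],[-0.0167,0,-0.1833,0,0,0,-1]],
])

```text
time_s: 17.6
ee_pos: [0.6382, 0.1369, 0.2069]
eef_rot: [3.136, -0.001, 1.458]
force: [0.7, 0.1, 0.4]
grip_width: 0.0941
grip_force: 0.0
```

```bash
python3 - <<'E'
from h import *
look("red",.6383,.1481,.126,.006)
to(.4552,.1325,.16,83.6)
E
```

```text
red 319 196 z 0.1262 n3389 mean [0.6386 0.1487] circ [0.6384 0.148  0.0273]
t17.6 shift [ -25.1 -180.6   43.7] rot [ 0.0024 -0.0006 -0.0009] w 0.0942 F [-0.3  0.2 -0.6]
```

Converted, -180 mm / 600 = -0.3, 46 mm / 600 = 0.0767.

arm_command([
  [[-0.0417,-0.3,0,0,0,0,-1],[-0.0417,-0.3,0,0,0,0,-1],[-0.0417,-0.3,0,0,0,0,-1],[-0.0417,-0.3,0,0,0,0,-1],[-0.0417,-0.3,0,0,0,0,-1],[-0.0417,-0.3,0.0333,0,0,0,-1],[-0.0417,-0.3,0.0767,0,0,0,-1],[-0.0417,-0.3,0.0767,0,0,0,-1],[-0.0417,-0.3,0.0767,0,0,0,-1]],
])

```text
time_s: 18.55
ee_pos: [0.4555, 0.1327, 0.1566]
eef_rot: [-3.14, 0.001, 1.459]
force: [0.4, -0.0, 0.9]
grip_width: 0.0942
grip_force: 0.0
```

```bash
python3 - <<'E'
from h import *
look("cap",.4552,.1325,.026,.010,save="pics/w3.png")
to(.4552,.1325,.003,83.6)
E
```

```text
cap 321 196 z 0.0304 n2409 mean [0.4549 0.1344] circ [0.4547 0.1325 0.027 ]
t18.6 shift [ -0.4  -0.7 154.4] rot [ 0.0001  0.     -0.0004] w 0.0942 F [ 0.4  0.3 -0. ]
```

View pics/w3.png

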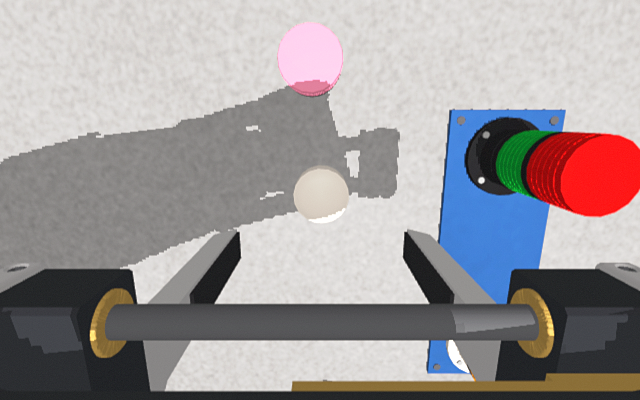

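The wrist view shows the cap at (321,196) centred between the fingers, pink at (310,60), and the green and red stack standing at right.

Converted, 153 mm / 600 = 0.255, 150 mm / 600 = 0.25.

arm_command([
  [[-0.0008,-0.0012,0.0833,0,0,0,-1],[-0.0008,-0.0012,0.1667,0,0,0,-1],[-0.0008,-0.0012,0.2333,0,0,0,-1],[-0.0008,-0.0012,0.25,0,0,0,-1],[-0.0008,-0.0012,0.255,0,0,0,-1],[-0.0008,-0.0012,0.255,0,0,0,-1],[-0.0008,-0.0012,0.255,0,0,0,1],[-0.0008,-0.0012,0.255,0,0,0,1],[-0.0008,-0.0012,0.255,0,0,0,1],[-0.0008,-0.0012,0.255,0,0,0,1],[-0.0008,-0.0012,0.255,0,0,0,1],[-0.0008,-0.0012,0.255,0,0,0,1]],
])

```text
time_s: 19.8
ee_pos: [0.4547, 0.1323, 0.0041]
eef_rot: [3.141, -0.0, 1.459]
force: [-0.5, -0.7, 2.9]
grip_width: 0.0535
grip_force: 20.0
```

```bash
python3 - <<'E'
from h import *
look("cap",.4549,.1325,.026,.010)
to(.4547,.1325,.003,83.6)
to(.6384,.1481,.160,83.6)
E
```

```text
cap 321 261 z 0.0306 n7932 mean [0.4551 0.1363] circ [0.4543 0.1325 0.0277]
t19.9 shift [ 0.2 -0.1  1.1] rot [ 0.0003 -0.0001 -0.0003] w 0.0529 F [-0.2 -0.1  2.5]
t19.9 shift [  36.2  180.8 -155.8] rot [ 0.0003 -0.0001 -0.0003] w 0.0529 F [-0.2 -0.1  2.5]
```

Converted, 180.5 mm / 600 = 0.3008, 180 mm / 600 = 0.3.

arm_command([
  [[0,0,-0.0833,0,0,0,1],[0,0,-0.1667,0,0,0,1],[0,0,-0.25,0,0,0,1],[0,0,-0.2833,0,0,0,1],[0.0167,0.0833,-0.2833,0,0,0,1],[0.0333,0.1583,-0.2833,0,0,0,1],[0.0467,0.2333,-0.2833,0,0,0,1],[0.06,0.3,-0.2833,0,0,0,1],[0.06,0.3008,-0.2833,0,0,0,1],[0.06,0.3008,-0.2833,0,0,0,1],[0.06,0.3008,-0.2667,0,0,0,1],[0.06,0.3008,-0.2667,0,0,0,1]],
])

```text
time_s: 21.05
ee_pos: [0.6368, 0.1479, 0.163]
eef_rot: [-3.14, 0.0, 1.459]
force: [-0.3, -0.7, 0.5]
grip_width: 0.0537
grip_force: 20.0
```

```bash
python3 - <<'E'
from h import *
look("cap",.6384,.1481,.190,.012)
to(.6384,.1481,.13,83.6)
E
```

```text
cap 324 265 z 0.1896 n7691 mean [0.6378 0.1512] circ [0.6377 0.1479 0.0277]
t21.1 shift [ 0.3  1.3 33.8] rot [-0.0006  0.0002 -0.0001] w 0.0539 F [ 0.3 -0.3 -0.5]
```

Converted, 32 mm / 600 = 0.0533, 27 mm / 600 = 0.045.

arm_command([
  [[0.0005,0.0012,0.025,0,0,0,1],[0.0005,0.0012,0.045,0,0,0,1],[0.0005,0.0012,0.0533,0,0,0,1],[0.0005,0.0012,0.0533,0,0,0,1],[0.0005,0.0012,0.0533,0,0,0,1]],
])

```text
time_s: 21.6
ee_pos: [0.6388, 0.1481, 0.132]
eef_rot: [3.141, 0.0, 1.459]
force: [1.3, -0.1, -0.1]
grip_width: 0.0538
grip_force: 20.0
```

```bash
python3 - <<'E'
from h import *
look("cap",.6384,.1481,.157,.012)
to(.6384,.1481,.13,83.6)
E
```

```text
cap 320 264 z 0.1589 n7794 mean [0.639  0.1518] circ [0.638  0.1487 0.0277]
t21.6 shift [-0.1 -0.5  2.2] rot [ 0.0005 -0.0001 -0.0003] w 0.0538 F [-0.   0.1 -1.4]
```

Converted, -90 mm / 600 = -0.15, -80 mm / 600 = -0.1333.

arm_command([
  [[-0.0005,0,0.0017,0,0,0,1],[-0.0005,0,0.0033,0,0,0,1],[-0.0005,0,0.0038,0,0,0,1],[-0.0005,0,0.0038,0,0,0,-1],[-0.0005,0,0.0038,0,0,0,-1],[-0.0005,0,0.0038,0,0,0,-1],[-0.0005,0,0.0038,0,0,0,-1],[-0.0005,0,0.0038,0,0,0,-1],[0,0,-0.0667,0,0,0,-1],[0,0,-0.1333,0,0,0,-1],[0,0,-0.15,0,0,0,-1],[0,0,-0.15,0,0,0,-1]],
])

```text
time_s: 22.85
ee_pos: [0.6393, 0.1482, 0.2238]
eef_rot: [3.138, -0.001, 1.459]
force: [-0.2, -0.4, -0.9]
grip_width: 0.0939
grip_force: 0.0
```

```bash
python3 - <<'E'
from h import *
look("cap",.6384,.1481,.155,.012,save="pics/w4.png")
to(.4520,-.1330,.22,156.9)
E
```

```text
cap 319 214 z 0.1565 n3549 mean [0.6392 0.1502] circ [0.639  0.148  0.0271]
t22.9 shift [-300.2 -154.1    1.6] rot [ 3.0000e-04  2.0000e-04 -1.2796e+00] w 0.0941 F [ 0.7 -0.   0.2]
```

View pics/w4.png

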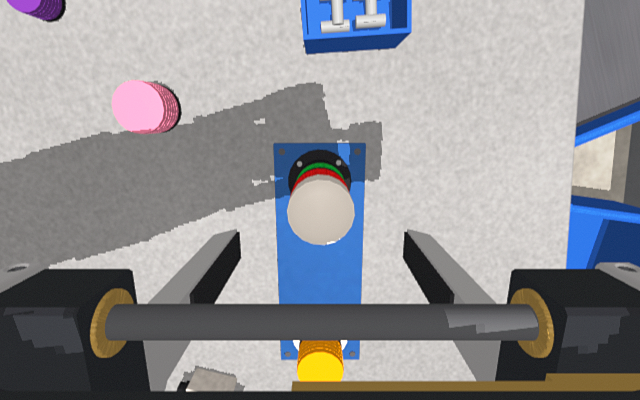

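The cap sits at (320,210) on the red, green and black stack, and amber is at (320,365). Now the box.

Converted, -300 mm / 600 = -0.5, -154 mm / 600 = -0.2567, -1.28 rad / 3.1416 = -0.4074.

arm_command([
  [[-0.5,-0.2567,0,0,0,-0.4074,-1],[-0.5,-0.2567,0,0,0,-0.4074,-1],[-0.5,-0.2567,0,0,0,-0.4074,-1],[-0.5,-0.2567,0,0,0,-0.4074,-1],[-0.5,-0.2567,0,0,0,-0.4074,-1],[-0.5,-0.2567,0,0,0,-0.4074,-1],[-0.5,-0.2567,0,0,0,-0.4074,-1],[-0.5,-0.2567,0.05,0,0,-0.4074,-1],[-0.5,-0.2567,0.1,0,0,-0.4074,-1],[-0.5,-0.2567,0.1,0,0,-0.4074,-1],[-0.5,-0.2567,0.1,0,0,-0.4074,-1],[-0.5,-0.2567,0.1,0,0,-0.4074,-1]],
])

```text
time_s: 24.1
ee_pos: [0.4527, -0.1327, 0.1629]
eef_rot: [3.141, 0.001, 2.736]
force: [0.5, 0.2, -0.1]
grip_width: 0.094
grip_force: 0.0
```

```bash
cat >> h.py <<'E'
def box(x,y,h,save=None):
    i=cams.camera_info("wrist");p,d=cams.camera("wrist");c=i["world_to_cam"]@[x,y,h,1]
    u=int(c[0]/c[2]*i["fx"]+i["cx"]);v=int(c[1]/c[2]*i["fy"]+i["cy"])
    w,_,_=cloud(p,d,i,(u-80,max(0,v-80),u+80,min(400,v+80)));q=w[(abs(w[:,2]-h)<.005)&(np.hypot(w[:,0]-x,w[:,1]-y)<.05)]
    r=cv2.minAreaRect((q[:,:2]*1000).astype(np.float32));print("box",u,v,"z",np.median(q[:,2]).round(4),np.round(r[0],1),np.round(r[1],1),round(r[2],2))
    if save: cv2.imwrite(save,p)
E
python3 - <<'E'
from h import *
box(.452,-.133,.040,"pics/w5.png")
to(.4520,-.1330,.01,156.9)
E
```

```text
box 319 195 z 0.0411 [ 451.1 -133.3] [44.  59.3] 66.82
t24.1 shift [  0.8  -0.6 153. ] rot [ 0.0001  0.0016 -0.0015] w 0.0941 F [ 0.7  0.5 -0.2]
```

View pics/w5.png

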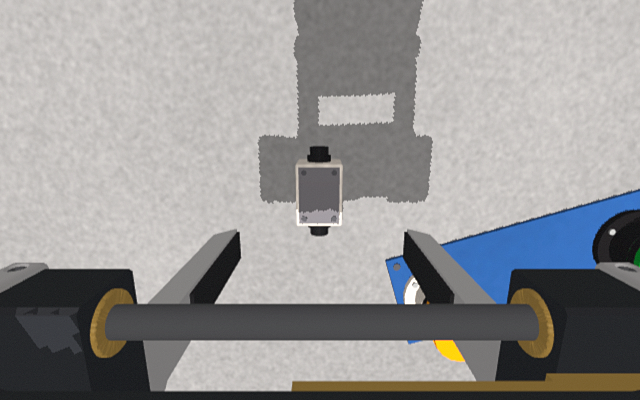

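The box is at (319,195), aligned with the tool, glands along the image vertical. I grasp it.

Converted, 152 mm / 600 = 0.2533, 1.5 mm / 600 = 0.0025, -0.001 rad / 3.1416 = -0.0003.

arm_command([
  [[0.0025,-0.0017,0.0833,0,0.0003,-0.0003,-1],[0.0025,-0.0017,0.1667,0,0.0003,-0.0003,-1],[0.0025,-0.0017,0.2333,0,0.0003,-0.0003,-1],[0.0025,-0.0017,0.2533,0,0.0003,-0.0003,-1],[0.0025,-0.0017,0.2533,0,0.0003,-0.0003,-1],[0.0025,-0.0017,0.2533,0,0.0003,-0.0003,-1],[0.0025,-0.0017,0.2533,0,0.0003,-0.0003,1],[0.0025,-0.0017,0.2533,0,0.0003,-0.0003,1],[0.0025,-0.0017,0.2533,0,0.0003,-0.0003,1],[0.0025,-0.0017,0.2533,0,0.0003,-0.0003,1],[0.0025,-0.0017,0.2533,0,0.0003,-0.0003,1],[0.0025,-0.0017,0.2533,0,0.0003,-0.0003,1]],
])

```text
time_s: 25.35
ee_pos: [0.4505, -0.1331, 0.0101]
eef_rot: [3.142, -0.001, 2.74]
force: [-0.0, -0.1, -0.0]
grip_width: 0.0494
grip_force: 0.0
```

```bash
python3 - <<'E'
from h import *
box(.4511,-.1333,.040)
to(.4511,-.1333,.01,156.8)
to(.6264,.0440,.16,83.6)
E
```

```text
box 319 268 z 0.0411 [ 446.7 -130.2] [73.5 49.3] 66.81
t25.4 shift [-0.6  0.1  0. ] rot [ 0.0001 -0.0008  0.0031] w 0.0453 F [ 0.4 -1.3 -0.1]
t25.4 shift [ -92.5  231.8 -150. ] rot [-5.0000e-04 -8.0000e-04  1.2807e+00] w 0.0453 F [ 0.4 -1.3 -0.1]
```

Converted, 232 mm / 600 = 0.3867, -150 mm / 600 = -0.25, 1.28 rad / 3.1416 = 0.4074.

arm_command([
  [[0,0,0,0,0,0,1],[0,0,0,0,0,0,1],[0,0,-0.0833,0,0,0,1],[0,0,-0.1667,0,0,0,1],[0,0,-0.25,0,0,0.0318,1],[-0.1533,0.3867,-0.2667,0,0,0.4074,1],[-0.1533,0.3867,-0.2667,0,0,0.4074,1],[-0.1533,0.3867,-0.2667,0,0,0.4074,1],[-0.1533,0.3867,-0.2667,0,0,0.4074,1],[-0.1533,0.3867,-0.2667,0,0,0.4074,1],[-0.1533,0.3867,-0.2667,0,0,0.4074,1],[-0.1533,0.3867,-0.2667,0,0,0.4074,1]],
])

```text
time_s: 26.6
ee_pos: [0.6265, 0.0461, 0.1688]
eef_rot: [-3.139, -0.001, 1.614]
force: [0.4, -0.6, -1.1]
grip_width: 0.0442
grip_force: 20.0
```

```bash
python3 - <<'E'
from h import *
to(.6264,.0440,.17,83.6)
E
```

```text
t26.6 shift [-2.1 -0.2 -1.2] rot [-0.0022 -0.0004  0.1547] w 0.0442 F [ 0.4 -0.6 -1.1]
```

Converted, 120 mm / 600 = 0.2, 110 mm / 600 = 0.1833, 0.145 rad / 3.1416 = 0.0462.

arm_command([
  [[-0.0033,0,0,-0.0003,0,0.0462,1],[-0.0033,0,0,-0.0003,0,0.0462,1],[-0.0033,0,0,-0.0003,0,0.0462,1],[-0.0033,0,0.0667,-0.0003,0,0.0462,1],[-0.0033,0,0.1333,-0.0003,0,0.0462,1],[-0.0033,0,0.1833,-0.0003,0,0.0462,1],[-0.0033,0,0.2,-0.0003,0,0.0462,1],[-0.0033,0,0.2,-0.0003,0,0.0462,1],[-0.0033,0,0.2,-0.0003,0,0.0462,1]],
])

```text
time_s: 27.5
ee_pos: [0.6269, 0.0424, 0.0517]
eef_rot: [3.139, -0.001, 1.474]
force: [0.3, 0.2, -0.7]
grip_width: 0.0442
grip_force: 20.0
```

```bash
python3 - <<'E'
from h import *
box(.6264,.0440,.079)
to(.6264,.0440,.016,83.6)
E
```

```text
box 319 263 z 0.0826 [627.9  50.9] [55.  67.8] 84.76
t27.6 shift [ 1.5 -0.9 36. ] rot [ 0.0031 -0.0007  0.0145] w 0.0435 F [ 0.6 -0.1 -1.2]
```

Converted, 33 mm / 600 = 0.055, 28 mm / 600 = 0.0467, 0.013 rad / 3.1416 = 0.0041.

arm_command([
  [[0.0033,-0.0012,0,0.0006,0,0.0041,1],[0.0033,-0.0012,0.025,0.0006,0,0.0041,1],[0.0033,-0.0012,0.0467,0.0006,0,0.0041,1],[0.0033,-0.0012,0.055,0.0006,0,0.0041,1],[0.0033,-0.0012,0.055,0.0006,0,0.0041,1],[0.0033,-0.0012,0.055,0.0006,0,0.0041,1]],
])

```text
time_s: 28.15
ee_pos: [0.6253, 0.0444, 0.0163]
eef_rot: [-3.139, -0.0, 1.46]
force: [-0.3, 0.8, -1.4]
grip_width: 0.0439
grip_force: 20.0
```

```bash
python3 - <<'E'
from h import *
i=cams.camera_info("wrist");p,d=cams.camera("wrist");cv2.imwrite("pics/w6.png",p)
w,c,_=cloud(p,d,i,(200,200,440,400));m=(abs(w[:,2]-.048)<.004)&(abs(w[:,0]-.626)<.018)&(abs(w[:,1]-.044)<.045);q=w[m]
print(q[:,1].min(),q[:,1].max(),np.median(q[:,2]))
to(.6265,.0446,.016,83.6)
E
```

```text
0.023874977467444228 0.07646696286811988 0.04819784967640542
t28.2 shift [0.3 1.1 0.4] rot [-0.0023 -0.0003  0.0007] w 0.0439 F [ 0.6  0.1 -1. ]
```

View pics/w6.png

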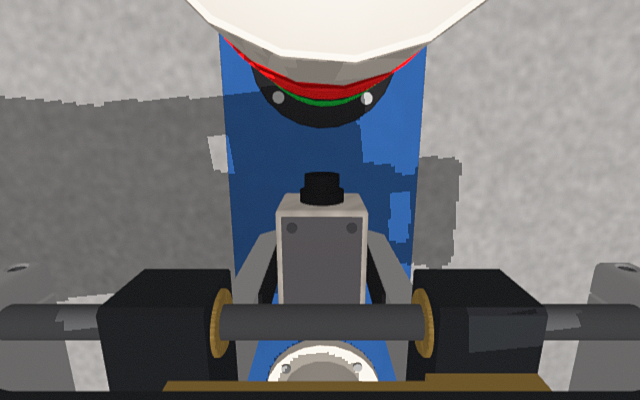

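The box is between the feet with its gland at (322,185) pointing at the black stack. I lower it the last bit, release, retreat and check.

Converted, -180 mm / 600 = -0.3, -140 mm / 600 = -0.2333, -0.001 rad / 3.1416 = -0.0003.

arm_command([
  [[0,0.0008,0.0007,-0.0003,0,0,1],[0,0.0008,0.0013,-0.0003,0,0,1],[0,0.0008,0.0013,-0.0003,0,0,-1],[0,0.0008,0.0013,-0.0003,0,0,-1],[0,0.0008,0.0013,-0.0003,0,0,-1],[0,0.0008,0.0013,-0.0003,0,0,-1],[0,0.0008,0.0013,-0.0003,0,0,-1],[0,0.0008,0.0013,-0.0003,0,0,-1],[0,0.0008,-0.0667,0,0,0,-1],[0,0.0008,-0.15,0,0,0,-1],[0,0.0008,-0.2333,0,0,0,-1],[0,0.0008,-0.3,0,0,0,-1]],
])

```text
time_s: 29.4
ee_pos: [0.6265, 0.0443, 0.2003]
eef_rot: [3.141, -0.001, 1.46]
force: [0.3, -1.1, 0.1]
grip_width: 0.0945
grip_force: 0.0
```

```bash
python3 - <<'E'
from h import *
i=cams.camera_info("wrist")
box(.6264,.0440,.046,"pics/w7.png");look("amber",.6147,-.0602,.081)
to(.42,.1,.25,83.6)
E
```

```text
box 321 191 z 0.0471 [626.2  44.7] [59.3 44. ] 83.51
amber 318 297 z 0.0811 n1396 mean [ 0.6158 -0.0509] circ [ 0.6146 -0.0596  0.0272]
t29.5 shift [  32.3 -212.7  -48.1] rot [ 0.008  -0.0016  0.0008] w 0.0939 F [-0.5  0.5 -0.5]
```

arm_command([
  [[0,0,-0.075,0,0,0,-1],[0,-0.0833,-0.075,0,0,0,-1],[0,-0.1667,-0.075,0,0,0,-1],[0,-0.25,-0.075,0,0,0,-1],[0,-0.3333,-0.075,0,0,0,-1],[0,-0.4333,-0.075,0,0,0,-1],[0,-0.4333,-0.075,0,0,0,-1],[0,-0.4333,-0.075,0,0,0,-1]],
])

```text
time_s: 30.3
ee_pos: [0.3674, 0.0732, 0.2427]
eef_rot: [-3.141, -0.001, 1.46]
force: [0.6, -0.2, -0.8]
grip_width: 0.0936
grip_force: 0.0
```

```bash
python3 - <<'E'
from h import *
print(ctrl.get_obs()["time_s"],ctrl.get_obs()["ee_pos"])
a,_=cams.camera("top");b,_=cams.camera("scene")
cv2.imwrite("pics/fin.png",np.vstack([cv2.resize(a[90:270,130:530],(640,288)),cv2.resize(b[100:380,100:500],(429,300))[:, :429] if 0 else cv2.resize(b[110:290,120:520],(640,288))]))
E
```

```text
30.3 [0.36744859 0.07324946 0.24274756]
```

View pics/fin.png

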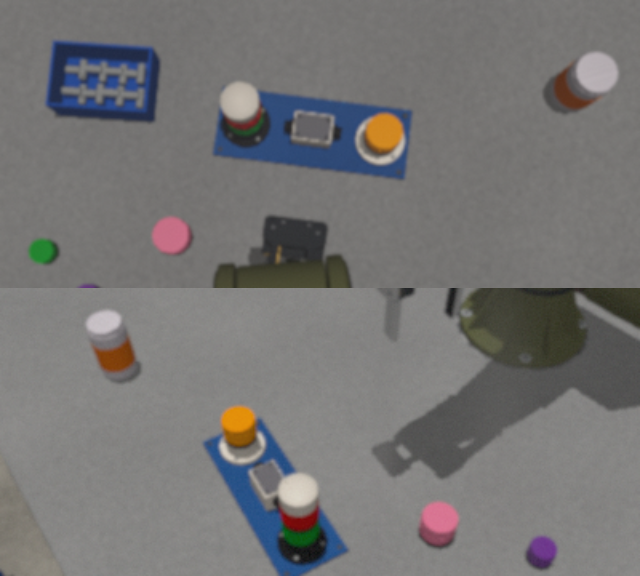

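The final views show the stack at (240,105), the box at (312,128) and amber on the white foot at (383,133). The can and bin have not moved, and the gripper is clear.

```bash
python3 -c "
from station import ctrl
print(ctrl.hand_in())"
```

```text
the job is handed in; nothing more can be done
None
```

The job is handed in at about 30 s of robot time: amber light on the white foot, green, red and white cap stacked on the black foot, junction box flat midway with its glands toward the feet (all within about 1 mm by camera), gripper open and clear, can and bin not moved.

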